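# Enrol the wireless force sensors in channel order

## Task

The receiver numbers the wireless force sensors in the order in which they are pressed: lightly press down the cap of the large round sensor first, then that of the square one, then that of the long one, each until it registers and stays down. Leave the small round sensor's cap up, only press and never pick anything up, and do not push the sensors or the things between them out of place.

Things in the scene. Friction and masses are not known exactly. Their poses are not given: they have to be found in the camera images.
- round_sensor: Housing of the large round sensor: upright grey plastic disc housing 84 mm across and 40 mm high, aluminium cap on top 46 mm across; loose on rubber feet, about 0.6 kg. Origin: centre of its underside, z up.
- round_top (a point): Centre of the top face of the large round sensor's cap; 56 mm above the table when the cap is up; it moves down with the cap.
- round_cap (a joint): How far this cap is pressed down, m: 0 is fully up, 0.012 is the bottom stop, and it starts between 0 and 0.0015. The cap slides straight down against about 3.5 N at first and 5.5 N at the bottom, and stays where it is left; it registers from 0.005 m on.
- square_sensor: Housing of the square sensor: grey plastic housing 76 x 76 mm, 40 mm high, square aluminium cap 44 x 44 mm on top; loose on rubber feet, about 0.6 kg. Origin: centre of its underside, z up.
- square_top (a point): Centre of the top face of the square sensor's cap; 56 mm above the table when the cap is up; it moves down with the cap.
- square_cap (a joint): How far this cap is pressed down, m: 0 is fully up, 0.012 is the bottom stop, and it starts between 0 and 0.0015. The cap slides straight down against about 3.5 N at first and 5.5 N at the bottom, and stays where it is left; it registers from 0.005 m on.
- long_sensor: Housing of the long sensor: grey plastic housing 116 mm long (its y axis) x 48 mm wide, 40 mm high, oblong aluminium cap 84 x 32 mm on top; loose on rubber feet, about 0.6 kg. Origin: centre of its underside, z up.
- long_top (a point): Centre of the top face of the long sensor's cap; 56 mm above the table when the cap is up; it moves down with the cap.
- long_cap (a joint): How far this cap is pressed down, m: 0 is fully up, 0.012 is the bottom stop, and it starts between 0 and 0.0015. The cap slides straight down against about 3.5 N at first and 5.5 N at the bottom, and stays where it is left; it registers from 0.005 m on.
- small_sensor: Housing of the small round sensor, to be left alone: grey plastic disc housing 58 mm across, 40 mm high, aluminium cap 30 mm across; loose on rubber feet, about 0.45 kg. Origin: centre of its underside, z up.
- small_top (a point): Centre of the top face of the small round sensor's cap; 56 mm above the table when the cap is up; it moves down with the cap.
- small_cap (a joint): How far this cap is pressed down, m: 0 is fully up, 0.012 is the bottom stop, and it starts between 0 and 0.0015. The cap slides straight down against about 3.5 N at first and 5.5 N at the bottom, and stays where it is left.
- brass_weight: Loose brass weight with a knob on top, 34 mm across, 56 mm high. A bystander, not to be disturbed. Origin: centre of its underside.
- steel_drum: Loose steel cylinder, standing, 50 mm across, 35 mm high. A bystander, not to be disturbed. Origin: centre of its underside.
- steel_ring: Loose steel ring lying flat, 100 mm outside, 80 mm inside, 20 mm high. A bystander, not to be disturbed. Origin: centre of its underside.
- photogate: Loose grey U-shaped photogate, arms up, 90 mm (y) x 30 mm, 69 mm high. A bystander, not to be disturbed. Origin: centre of its underside.
- screwdriver: Loose screwdriver lying flat, 170 mm long along its x axis. A bystander, not to be disturbed. Origin: under the middle of its length.
- glider: Loose aluminium track glider, 120 mm (y) x 50 mm, 36 mm high with a pin up to 65 mm. A bystander, not to be disturbed. Origin: centre of its underside.

How it is judged:
On the way, in this order (a step that is already met when the one before it is completed fails the run):
1. the large round sensor's cap is pressed down past 5 mm (value of joint round_cap above 0.005 m), for 0.1 s.
2. the square sensor's cap is pressed down past 5 mm (value of joint square_cap above 0.005 m), for 0.1 s.
3. the long sensor's cap is pressed down past 5 mm (value of joint long_cap above 0.005 m), for 0.1 s.
At the end, for the whole second after the job is handed in: The caps of the large round, the square and the long sensor are each down more than 5 mm; the small round sensor's cap is down less than 3 mm; all four sensors stand at rest on the table within 20 mm of where they began, and so do the bystanders (value of joint each of round_cap, square_cap, long_cap above 0.005 m and value of joint small_cap below 0.003 m and distance of each of round_sensor, square_sensor, long_sensor, small_sensor, brass_weight, steel_drum, steel_ring, photogate, screwdriver, glider from where it was at the start of the episode below 0.02 m and height (world z) of each of round_sensor, square_sensor, long_sensor, small_sensor below 0.008 m and linear speed of each of round_sensor, square_sensor, long_sensor, small_sensor below 0.02 m/s); the robot touches nothing.
It fails at once if a cap was pressed (3 mm) before the one due ahead of it had registered ((value of joint square_cap above 0.003 m and value of joint round_cap below 0.005 m) or (value of joint long_cap above 0.003 m and value of joint square_cap below 0.005 m)).
It fails at once if the small round sensor's cap was pressed (3 mm) (value of joint small_cap above 0.003 m).
It fails at once if a sensor was pressed or struck hard (over 25 N) (contact force between any of the fingers, the arm and round_sensor above 25 N or contact force between any of the fingers, the arm and square_sensor above 25 N or contact force between any of the fingers, the arm and long_sensor above 25 N or contact force between any of the fingers, the arm and small_sensor above 25 N).
It fails at once if a sensor was lifted off the table, tipped, or shifted more than 20 mm (height (world z) of any of round_sensor, square_sensor, long_sensor, small_sensor above 0.008 m or angle between any of round_sensor, square_sensor, long_sensor, small_sensor's own z axis and vertical above 0.2 rad or distance of any of round_sensor, square_sensor, long_sensor, small_sensor from where it was at the start of the episode above 0.02 m).
It fails at once if a bystander was lifted, or moved more than 20 mm (distance of any of brass_weight, steel_drum, steel_ring, photogate, screwdriver, glider from where it was at the start of the episode above 0.02 m).
It also fails if it takes over 45 s, if anything falls off the work surface, if the arm or the gripper's body presses on something with over 40 N, if the wrist force passes 120 N, or if a joint passes its speed limit or range.

## Robot

A 6-joint arm with a two-finger parallel gripper is mounted at the origin on the work surface. World frame = base frame: x ahead of the robot, y to its left, z up, the work surface at z = 0. Lengths are in m, angles in rad, forces in N, time in s.
With the tool pointing down it reaches from about 0.35 to 0.775 m from the base axis. Payload 5.5 kg.
Tool frame: the origin (TCP) lies at the very end of the fingers, on their centre line; the grasp point (between the pads) lies 19 mm behind it; z points along the fingers, y is the line along which they close (so a half turn about z gives the same grasp; the last joint's range is limited). The gripper opens to 85 mm and grips with 20 to 120 N. Pads are 22 mm wide; open, the fingers measure 114 mm over their backs; the gripper's body (76 mm by 85 mm) begins 54 mm behind the grasp point. The pads swing forward as they close: fully open they stand 13 mm farther back than shut.
Start: joints at [-1.266, 0.313, 0.046, 1.304, 0, 1.431], TCP at [0.247, -0.519, 0.192] pointing down, gripper open.
Joint ranges: [-2.76, 2.76], [-0.86, 1.69], [-1.03, 1.26], [-2.2, 2.34], [-1.47, 1.5], [-3.14, 3.14]. Speed limits (rad/s): [2.57, 2.57, 3.14, 3.14, 3.14, 3.14].

## Interface

Orientations are given as a unit quaternion [x, y, z, w].
In Python, from rig import r, cams, workorder gives the robot as it stands. The module is installed in compiled form; this text tells all that it offers.
- The arm moves only by the shell command python3 -m jog 'ROWS' [FORCE]. ROWS is JSON, a list of rows, each a list of 3 entries, a list of its own where there are three numbers: the shift along the tool's x, y, z in mm, then the turn about the tool's z in rad, then the gripper command: -1 is shut, 1 is fully open, values between are in proportion. In form: [[[tx, ty, tz], turn, claw], ...]. A call has 1 to 20 rows; each row is the pose to reach, as a shift and turn from the pose commanded when the call began, along the tool's axes at that moment; what a row does not reach only later rows make up. A row lasts 1/10 s, in which the tool goes at most 50 mm and 8.59 degrees, less where a joint would pass 70% of its speed; a pose out of reach is approached as far as the arm can. A call with a gripper value outside its range is refused whole. The fingers move at their own pace and stop on an object; FORCE is the grip in N (left out, the last holds). Time passes only in rows, so rows that repeat a pose let the fingers close. It gives the time, the measured TCP pose, the force, the opening and the grip force at its end, in the units of the state.
- r.read_state(): the state, without advancing time (a new reading comes with each control period).
- cams.get_image(name): name is "scene" or "top" or "wrist"; returns (picture, depth): 480x640x3 uint8, blue, green, red; 480x640 float32, m along the optical axis (not along the pixel's ray), 0 where there is no reading.
- cams.camera_model(name): a dict with "fovy" (degrees; the focal length in pixels is half the picture's height over the tangent of half this angle, whatever the lens; pixels are square), "cx", "cy" (the principal point, pixels), "dist_coeffs" ([k1, k2, p1, p2, k3] as OpenCV has them; the pictures are not rectified), "extrinsics" (4x4, takes a point from camera to world coordinates). Camera axes: x right, y up, looking along -z (the intrinsics and any distortion apply to the point x, -y, -z); pixel columns grow to the right and rows downward; lengths in m; the calibration is good to about 2 mm. A picture is of the moment at which its call begins: read the wrist's pose just before it. camera_model takes no time and is no camera call; for the wrist camera it gives the pose at the moment of the call.
- workorder.finish_job(): hands the job in; it is judged then, once.
The state is a dict: "clock": time; "joint_pos": joint angles; "joint_vel": joint speeds; "joint_efforts": joint torques, N m; "position": TCP position; "tcp_rot": TCP orientation; "contact_force": force on the tool from outside, world axes, zero at the start; "moment": the same for the moment, N m; "finger_gap": finger opening in m; "gripper_force": force on a finger pad.
Only numpy, scipy, OpenCV 4.12 (cv2) and the standard library are available. Lean on these libraries where they do the work, as an engineer would, in place of code of your own. Each camera call takes 0.05 s, during which the arm holds its last target. There are 200 camera calls.

## Working session

There is one attempt and no reset: what is moved stays moved. The work goes in short steps, Python scripts to look and compute and a shell command to move; the robot and the scene stay as the last step left them, time stands still between calls to the robot, and variables do not carry over. Pictures are saved under pics/ and viewed, at most 10 in all, crops included, and the job is handed in when it is done.

```bash
mkdir -p pics; cat > h.py <<'E'
import numpy as np, cv2
from rig import r, cams, workorder
def K(m):
    f=240/np.tan(np.radians(m["fovy"])/2); return np.array([[f,0,m["cx"]],[0,f,m["cy"]],[0,0,1]])
def cloud(name):
    m=cams.camera_model(name); im,d=cams.get_image(name)
    v,u=np.mgrid[0:480,0:640]; p=np.stack([u,v],-1).reshape(-1,1,2).astype(np.float64)
    n=cv2.undistortPoints(p,K(m),np.array(m["dist_coeffs"],float))[:,0].reshape(480,640,2)
    c=np.stack([n[...,0]*d,-n[...,1]*d,-d,np.ones_like(d)],-1)
    w=(c@np.array(m["extrinsics"]).T)[...,:3]; w[d==0]=np.nan
    return im,d,w
E
python3 - <<'E'
from h import *
s=r.read_state(); print(s["clock"],s["position"],s["tcp_rot"],s["finger_gap"],s["contact_force"])
for n in("top","scene"):
    im,d,w=cloud(n); cv2.imwrite(f"pics/{n}.png",im); np.save(n+".npy",w)
    print(n,np.round(np.array(cams.camera_model(n)["extrinsics"])[:3,3],3),np.nanmin(w[...,2]),(d==0).sum())
E
```

```text
0.0 [ 0.24724143 -0.51849824  0.19111638] [ 9.75367426e-01  2.20584625e-01 -7.83532053e-05 -8.95159649e-04] 0.08523373729061119 [-0.32034851 -0.60269486 -0.82397381]
top [ 0.496 -0.009  1.168] -0.7681463300351186 1217
scene [1.001 0.107 0.722] -0.7710280277221723 1195
```

View pics/top.png

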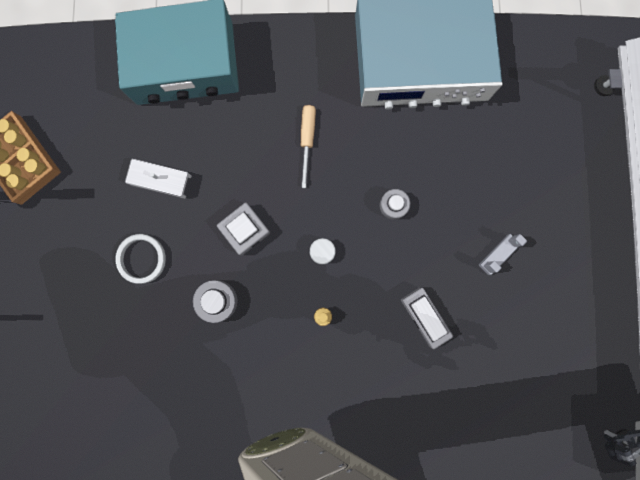

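View pics/scene.png

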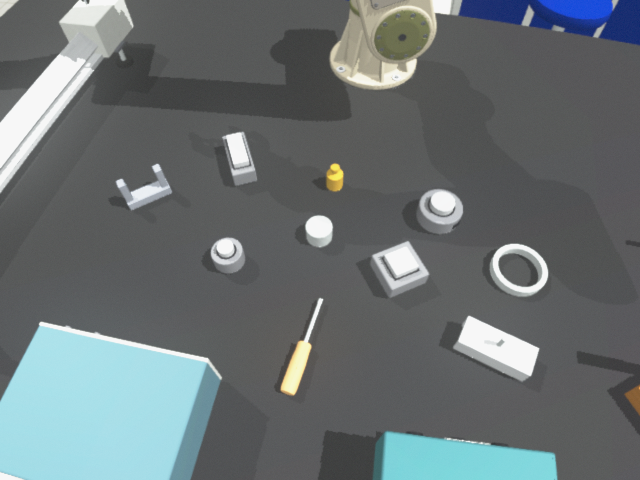

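The top view shows the large round cap at (212,302), square (241,229), long (429,319) and small (396,203). The drum is at (322,251) and the brass weight at (323,317). The scene view agrees. Next I measure the caps from both depth clouds.

```bash
python3 - <<'E'
from h import *
seeds={"top":dict(round=(212,302),square=(241,229),long=(429,319),small=(396,203),drum=(322,251),brass=(323,317)),
"scene":dict(round=(443,204),square=(402,263),long=(238,150),small=(225,248))}
for n in seeds:
    w=np.load(n+".npy")
    for k,(u,v) in seeds[n].items():
        s=w[v,u]; dd=np.hypot(*(w[...,:2]-s[:2]).transpose(2,0,1))
        m=((dd<.06)&(abs(w[...,2]-s[2])<.005)).astype(np.uint8)
        _,l=cv2.connectedComponents(m); m=l==l[v,u]
        p=w[m]; rc=cv2.minAreaRect((p[:,:2]*1000).astype(np.float32))
        print(n,k,m.sum(),"z %.4f"%np.median(p[:,2]),"rect",np.round(rc[0],1),np.round(rc[1],1),round(rc[2],1),"mean",np.round(p[:,:2].mean(0)*1000,1),"r",round(float(np.hypot(*rc[0])),0))
print([np.round(np.nanmedian(np.load(n+'.npy')[380:400,100:200,2]),4) for n in seeds])
from scipy.spatial.transform import Rotation as R
print(R.from_quat(r.read_state()["tcp_rot"]).as_matrix().round(4))
E
```

```text
top round 425 z 0.0550 rect [459.  210.6] [44.4 45.4] 17.4 mean [459. 210.] r 505.0
top square 478 z 0.0542 rect [604.  151.2] [44.1 44.1] 37.4 mean [603.4 150.9] r 623.0
top long 689 z 0.0538 rect [ 418.4 -213.5] [85.8 32.8] 31.2 mean [ 418.3 -212.6] r 470.0
top small 159 z 0.0539 rect [ 647.8 -153.8] [25.9 27.6] 0.7 mean [ 647.8 -153.7] r 666.0
top drum 399 z 0.0351 rect [557.   -5.3] [45.8 47.9] 88.9 mean [556.3  -4.7] r 557.0
top brass 64 z 0.0552 rect [425.7  -4.1] [15.6 15.8] 88.9 mean [425.8  -4.4] r 426.0
scene round 395 z 0.0556 rect [459.5 209.1] [44.9 44.9] 71.6 mean [461.6 208.7] r 505.0
scene square 598 z 0.0542 rect [603.4 152.3] [44.9 44.8] 38.3 mean [605.  151.5] r 622.0
scene long 502 z 0.0537 rect [ 419.7 -213.7] [89.1 32. ] 31.1 mean [ 423.  -211.8] r 471.0
scene small 198 z 0.0543 rect [ 649.6 -154.3] [28.  28.5] 12.2 mean [ 649.7 -154. ] r 668.0
[np.float64(-0.0005), np.float64(0.1096)]
[[ 9.027e-01  4.302e-01 -5.000e-04]
 [ 4.302e-01 -9.027e-01  1.600e-03]
 [ 2.000e-04 -1.700e-03 -1.000e+00]]
```

Cap sizes and heights match in both views, so I'm moving above the round cap with the fingers shut. The -1.67 turn aligns the tool's y with the long sensor and keeps joint 6 in range for all three caps.

```bash
python3 -m jog '[[[505,-566,60],-1.67,-1],[[505,-566,60],-1.67,-1],[[505,-566,60],-1.67,-1],[[505,-566,60],-1.67,-1],[[505,-566,60],-1.67,-1],[[505,-566,60],-1.67,-1],[[505,-566,60],-1.67,-1],[[505,-566,60],-1.67,-1],[[505,-566,60],-1.67,-1],[[505,-566,60],-1.67,-1],[[505,-566,60],-1.67,-1],[[505,-566,60],-1.67,-1],[[505,-566,60],-1.67,-1],[[505,-566,60],-1.67,-1],[[505,-566,60],-1.67,-1],[[505,-566,60],-1.67,-1],[[505,-566,60],-1.67,-1],[[505,-566,60],-1.67,-1],[[505,-566,60],-1.67,-1],[[505,-566,60],-1.67,-1]]' 20
python3 - <<'E'
from h import *
from scipy.spatial.transform import Rotation as R
s=r.read_state();print(s["clock"],s["position"],s["finger_gap"],s["contact_force"],np.abs(s["joint_vel"]).max(),s["joint_pos"].round(2) if hasattr(s["joint_pos"],'round') else s["joint_pos"]);print(R.from_quat(s["tcp_rot"]).as_matrix().round(4))
im,d,w=cloud("wrist");cv2.imwrite("pics/w1.png",im)
E
```

```text
clock: 2.1
position: [0.4597, 0.2077, 0.1323]
tcp_rot: [0.492, 0.871, -0.0, 0.0]
contact_force: [-0.0, -0.3, 0.7]
finger_gap: 0.0004
gripper_force: 0.0
2.1 [0.45966461 0.20767235 0.13225683] 0.00039242826884559217 [-0.04006379 -0.28170799  0.70851318] 0.004488483094053584 [ 0.27  0.2  -0.25  1.12 -0.    1.29]
[[-5.156e-01  8.568e-01  2.000e-04]
 [ 8.568e-01  5.156e-01 -2.000e-04]
 [-3.000e-04  1.000e-04 -1.000e+00]]
```

View pics/w1.png

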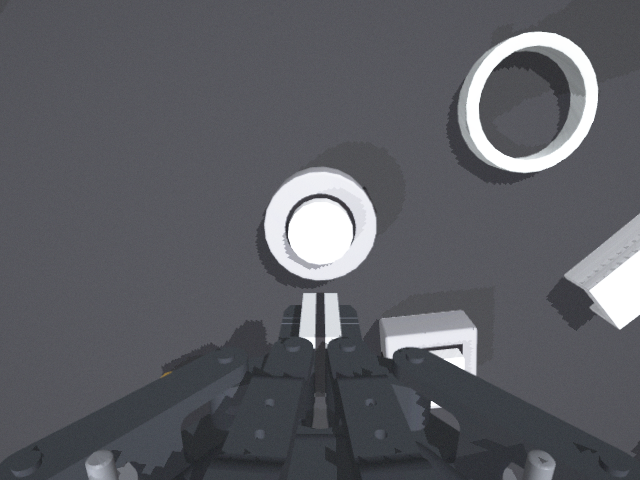

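The wrist view shows the round cap at (320,231) in front of the shut fingers, which end at (320,295), with nothing in the way. Pressing now.

```bash
python3 -m jog '[[[2,1,30],0,-1],[[2,1,60],0,-1],[[2,1,70],0,-1],[[2,1,72],0,-1],[[2,1,74],0,-1],[[2,1,76],0,-1],[[2,1,78],0,-1],[[2,1,79],0,-1],[[2,1,80],0,-1],[[2,1,81],0,-1],[[2,1,82],0,-1],[[2,1,83],0,-1],[[2,1,84],0,-1],[[2,1,85],0,-1],[[2,1,85],0,-1],[[2,1,85],0,-1],[[2,1,85],0,-1]]'
```

```text
clock: 3.85
position: [0.4596, 0.2113, 0.047]
tcp_rot: [0.491, 0.871, -0.0, 0.0]
contact_force: [0.4, 0.0, 0.1]
finger_gap: 0.0001
gripper_force: 0.0
```

```bash
python3 -m jog '[[[0,0,-30],0,-1],[[0,0,-70],0,-1],[[-60,0,-85],0,-1],[[-60,0,-85],0,-1],[[-60,0,-85],0,-1]]'
cat > chk.py <<'E'
from h import *
import sys
x,y=map(float,sys.argv[1:3])
for n in ("wrist","top","scene"):
    im,d,w=cloud(n)
    q=np.hypot(w[...,0]-x,w[...,1]-y)
    m=(q<.012)&(w[...,2]<.08); h=(q>.027 if len(sys.argv)<4 else q>9)&(q<.039)&(abs(w[...,2]-.04)<.006)
    print(n,m.sum(),"cap z %.4f"%np.median(w[m][:,2]),"housing z %.4f"%np.median(w[h][:,2]) if h.any() else "")
    if n=="wrist": cv2.imwrite("pics/chk.png",im)
E
python3 chk.py .459 .210
```

```text
clock: 4.35
position: [0.4919, 0.1588, 0.1325]
tcp_rot: [0.492, 0.87, 0.0, 0.001]
contact_force: [0.6, -0.4, -0.1]
finger_gap: -0.0002
gripper_force: 0.0
wrist 1079 cap z 0.0551 housing z 0.0393
top 0 cap z nan housing z 0.0390
scene 99 cap z 0.0558 housing z 0.0400
  return _methods._mean(a, axis=axis, dtype=dtype,
  ret = ret.dtype.type(ret / rcount)
```

The cap hasn't moved and there was no contact force, so I'll check where the fingertips really are against the reported TCP.

```bash
python3 - <<'E'
from h import *
print(r.read_state()["position"])
im,d,w=cloud("wrist"); cv2.imwrite("pics/w2.png",im)
m=cams.camera_model("wrist");print(np.array(m["extrinsics"]).round(3))
for v in (285,292,296,300,310,320,335): print(v,[w[v,u].round(4).tolist() for u in(308,330)])
im,d,w=cloud("scene"); p=cv2.resize(im[120:320,330:530],(800,800)[:2])[:600]; cv2.imwrite("pics/s2.png",p)
E
```

```text
[0.48923388 0.16031051 0.13091554]
[[ 0.855 -0.498 -0.145  0.451]
 [ 0.519  0.819  0.244  0.223]
 [-0.002 -0.284  0.959  0.312]
 [ 0.     0.     0.     1.   ]]
285 [[0.5099, 0.1041, -0.001], [0.5265, 0.114, -0.0014]]
292 [[0.5132, 0.0986, -0.0006], [0.5301, 0.1082, -0.0018]]
296 [[0.4788, 0.1676, 0.1773], [0.4861, 0.1717, 0.1766]]
300 [[0.4787, 0.1679, 0.1816], [0.4862, 0.1714, 0.1795]]
310 [[0.4791, 0.1678, 0.1893], [0.4859, 0.1715, 0.1885]]
320 [[0.4794, 0.1678, 0.1963], [0.4861, 0.1709, 0.1948]]
335 [[0.4798, 0.1676, 0.2056], [0.4856, 0.1712, 0.2057]]
```

View pics/s2.png

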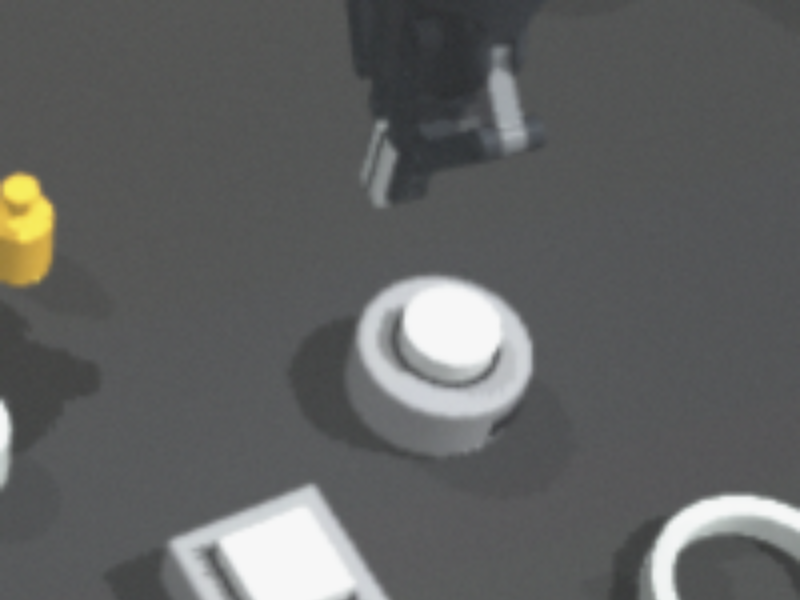

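View pics/w2.png

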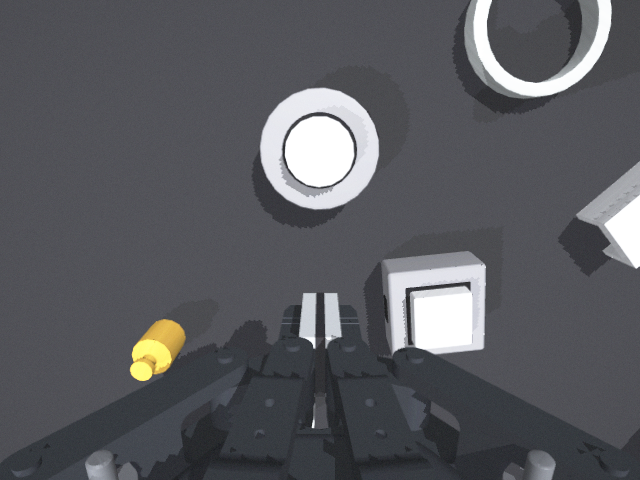

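```bash
python3 - <<'E'
from h import *
s=r.read_state()["position"];print(s)
im,d,w=cloud("scene")
m=(np.hypot(w[...,0]-s[0],w[...,1]-s[1])<.06)&(w[...,2]>.07)
p=w[m]; print(m.sum(),np.percentile(p[:,2],[0,2,10,50]).round(4)); 
o=np.argsort(p[:,2])[:200:14]; print(p[o].round(3).tolist())
v,u=np.nonzero(m);print(list(zip(u[o],v[o])))
E
```

```text
[0.48923682 0.16059197 0.1309726 ]
9868 [0.1695 0.2043 0.2564 0.3864]
[[0.498, 0.16, 0.17], [0.503, 0.161, 0.176], [0.499, 0.171, 0.18], [0.499, 0.159, 0.181], [0.498, 0.153, 0.182], [0.495, 0.15, 0.185], [0.5, 0.153, 0.187], [0.502, 0.165, 0.188], [0.5, 0.158, 0.191], [0.5, 0.159, 0.192], [0.496, 0.152, 0.194], [0.503, 0.165, 0.197], [0.502, 0.164, 0.199], [0.498, 0.159, 0.201], [0.503, 0.16, 0.204]]
[(np.int64(426), np.int64(171)), (np.int64(427), np.int64(171)), (np.int64(434), np.int64(169)), (np.int64(427), np.int64(167)), (np.int64(423), np.int64(165)), (np.int64(422), np.int64(162)), (np.int64(424), np.int64(164)), (np.int64(431), np.int64(166)), (np.int64(427), np.int64(163)), (np.int64(428), np.int64(163)), (np.int64(424), np.int64(159)), (np.int64(432), np.int64(163)), (np.int64(432), np.int64(161)), (np.int64(429), np.int64(158)), (np.int64(430), np.int64(159))]
```

Both cameras put the real fingertips at z ≈ 0.172–0.177 while the reported TCP is 0.131. The fingers therefore end about 41–46 mm behind the TCP, and xy agrees. I'll go lower in small steps and watch the force.

```bash
python3 -m jog '[[[60,0,40],0,-1],[[60,0,70],0,-1],[[60,0,100],0,-1],[[60,0,108],0,-1],[[60,0,110],0,-1],[[60,0,112],0,-1],[[60,0,113],0,-1],[[60,0,114],0,-1],[[60,0,114],0,-1],[[60,0,114],0,-1]]'
python3 - <<'E'
from h import *
s=r.read_state()["position"]
im,d,w=cloud("wrist"); cv2.imwrite("pics/w3.png",im)
print(s,[w[v,u].round(4).tolist() for v in (280,290,295,298,302) for u in(308,330)])
E
```

```text
clock: 5.65
position: [0.46, 0.2113, 0.0185]
tcp_rot: [0.491, 0.871, 0.0, 0.0]
contact_force: [0.5, -1.0, 0.6]
finger_gap: 0.0002
gripper_force: 0.0
[0.46002675 0.2113     0.01848269] [[0.4477, 0.2209, 0.0559], [0.4556, 0.225, 0.0543], [0.4502, 0.2166, 0.0545], [0.4579, 0.2213, 0.0545], [0.4494, 0.2185, 0.0638], [0.4567, 0.2228, 0.0635], [0.4494, 0.2187, 0.0669], [0.4568, 0.2224, 0.0655], [0.4494, 0.2188, 0.0707], [0.4566, 0.2226, 0.0695]]
```

View pics/w3.png

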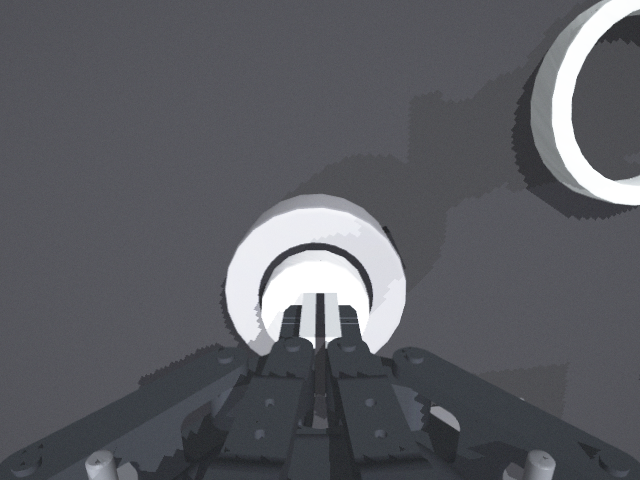

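The wrist view shows the fingertips, ending at (320,294), about 6–8 mm above the round cap, which is centred near (315,300). Next I descend 9 mm and read the force.

```bash
python3 -m jog '[[[0,0,1],0,-1],[[0,0,2],0,-1],[[0,0,3],0,-1],[[0,0,4],0,-1],[[0,0,5],0,-1],[[0,0,6],0,-1],[[0,0,7],0,-1],[[0,0,8],0,-1],[[0,0,9],0,-1]]'
```

```text
clock: 6.6
position: [0.4597, 0.2114, 0.009]
tcp_rot: [0.491, 0.871, 0.0, 0.0]
contact_force: [-0.7, 0.4, 4.7]
finger_gap: 0.0
gripper_force: 2.2
```

```bash
python3 -m jog '[[[0,0,1],0,-1],[[0,0,2],0,-1],[[0,0,3],0,-1],[[0,0,4],0,-1],[[0,0,5],0,-1],[[0,0,5],0,-1]]'
python3 -m jog '[[[0,0,-10],0,-1],[[0,0,-50],0,-1],[[0,0,-90],0,-1],[[-60,0,-100],0,-1],[[-60,0,-100],0,-1],[[-60,0,-100],0,-1],[[-60,0,-100],0,-1]]'
python3 chk.py .459 .210 2>/dev/null
python3 -c "
from h import *
from scipy.spatial.transform import Rotation as R
s=r.read_state();print(s['position'],R.from_quat(s['tcp_rot']).as_matrix().round(4).tolist())"
```

```text
clock: 7.2
position: [0.4598, 0.2114, 0.0047]
tcp_rot: [0.491, 0.871, 0.0, 0.0]
contact_force: [-2.8, -1.4, 11.2]
finger_gap: -0.0004
gripper_force: 5.3
clock: 7.9
position: [0.4894, 0.16, 0.103]
tcp_rot: [0.491, 0.871, -0.001, -0.001]
contact_force: [0.2, 0.1, -0.6]
finger_gap: -0.0002
gripper_force: 0.0
wrist 1223 cap z 0.0433 housing z 0.0393
top 0 cap z nan housing z 0.0393
scene 99 cap z 0.0441 housing z 0.0399
[0.48921326 0.16062738 0.10301763] [[-0.5185, 0.8551, -0.0023], [0.8551, 0.5185, -0.0002], [0.001, -0.0021, -1.0]]
```

Round went down 12 mm to its stop with a peak of about 11 N, so it has registered. The tip offset is therefore about 39 mm, and a TCP reading of about 9 mm means an 8 mm press. Next is the square cap, with a hover check first.

```bash
python3 -m jog '[[[-35,46,0],0,-1],[[-67,93,0],0,-1],[[-67,93,0],0,-1],[[-67,93,0],0,-1],[[-67,93,40],0,-1],[[-67,93,70],0,-1],[[-67,93,80],0,-1],[[-67,93,80],0,-1],[[-67,93,80],0,-1],[[-67,93,80],0,-1]]'
```

```text
clock: 9.05
position: [0.6062, 0.1512, 0.026]
tcp_rot: [0.491, 0.871, 0.001, 0.001]
contact_force: [0.8, -0.0, 0.8]
finger_gap: -0.0003
gripper_force: 0.0
```

```bash
python3 -m jog '[[[0,0,4],0,-1],[[0,0,6],0,-1],[[0,0,8],0,-1],[[0,0,9],0,-1],[[0,0,10],0,-1],[[0,0,11],0,-1],[[0,0,12],0,-1],[[0,0,13],0,-1],[[0,0,14],0,-1],[[0,0,15],0,-1],[[0,0,15],0,-1],[[0,0,15],0,-1]]'
```

```text
clock: 10.25
position: [0.6049, 0.1508, 0.0088]
tcp_rot: [0.491, 0.871, -0.0, 0.0]
contact_force: [-1.0, -0.5, 3.0]
finger_gap: 0.0001
gripper_force: 1.4
```

```bash
python3 -m jog '[[[0,0,-10],0,-1],[[0,0,-50],0,-1],[[0,0,-90],0,-1],[[-60,0,-90],0,-1],[[-60,0,-90],0,-1],[[-60,0,-90],0,-1],[[-60,0,-90],0,-1]]'
python3 chk.py .604 .1515 2>/dev/null
python3 -c "
from h import *
from scipy.spatial.transform import Rotation as R
s=r.read_state();print(s['position'],R.from_quat(s['tcp_rot']).as_matrix().round(4).tolist())"
```

```text
clock: 10.95
position: [0.6349, 0.0996, 0.0982]
tcp_rot: [0.491, 0.871, -0.0, -0.001]
contact_force: [0.3, 0.4, 0.2]
finger_gap: -0.0003
gripper_force: 0.0
wrist 1325 cap z 0.0474 housing z 0.0393
top 0 cap z nan 
scene 127 cap z 0.0480 housing z 0.0398
[0.63478783 0.10043931 0.09831546] [[-0.5186, 0.855, -0.0018], [0.855, 0.5186, 0.0001], [0.001, -0.0014, -1.0]]
```

The square cap now stands at z ≈ 0.048, about 8 mm down, so it has registered. Next is the long sensor.

```bash
python3 -m jog '[[[-156,-347,0],0,-1],[[-156,-347,0],0,-1],[[-156,-347,0],0,-1],[[-156,-347,0],0,-1],[[-156,-347,0],0,-1],[[-156,-347,0],0,-1],[[-156,-347,0],0,-1],[[-156,-347,0],0,-1],[[-156,-347,0],0,-1],[[-156,-347,0],0,-1],[[-156,-347,0],0,-1],[[-156,-347,40],0,-1],[[-156,-347,65],0,-1],[[-156,-347,73],0,-1],[[-156,-347,73],0,-1],[[-156,-347,73],0,-1],[[-156,-347,73],0,-1]]'
```

```text
clock: 12.8
position: [0.421, -0.2141, 0.0273]
tcp_rot: [0.491, 0.871, -0.0, 0.001]
contact_force: [0.8, 0.1, 0.3]
finger_gap: -0.0002
gripper_force: 0.0
```

```bash
python3 -m jog '[[[0,0,4],0,-1],[[0,0,6],0,-1],[[0,0,8],0,-1],[[0,0,9],0,-1],[[0,0,10],0,-1],[[0,0,11],0,-1],[[0,0,12],0,-1],[[0,0,13],0,-1],[[0,0,14],0,-1],[[0,0,15],0,-1],[[0,0,16],0,-1],[[0,0,17],0,-1],[[0,0,17],0,-1],[[0,0,17],0,-1]]'
```

```text
clock: 14.2
position: [0.4197, -0.2136, 0.0088]
tcp_rot: [0.491, 0.871, -0.0, -0.0]
contact_force: [-1.2, -0.0, 1.9]
finger_gap: -0.0002
gripper_force: 1.0
```

```bash
python3 -m jog '[[[0,0,-10],0,-1],[[0,0,-50],0,-1],[[0,0,-90],0,-1],[[-60,0,-110],0,-1],[[-60,0,-110],0,-1],[[-60,0,-110],0,-1],[[-60,0,-110],0,-1],[[-60,0,-110],0,-1]]'
python3 chk.py .419 -.2135 1 2>/dev/null
python3 - <<'E'
from h import *
w=cloud("scene")[2]
for k,(x,y) in dict(round=(.4595,.21),square=(.604,.1515),long=(.419,-.2135),small=(.649,-.154)).items():
    m=(np.hypot(w[...,0]-x,w[...,1]-y)<.03)&(abs(w[...,2]-.049)<.008)&(w[...,2]>.0425)
    print(k,m.sum(),w[m].mean(0).round(4))
im=cams.get_image("scene")[0]; cv2.imwrite("pics/end.png",im); print(r.read_state()["clock"])
E
```

```text
clock: 15.0
position: [0.4496, -0.2635, 0.1182]
tcp_rot: [0.491, 0.871, 0.0, -0.001]
contact_force: [-1.1, -0.3, -0.2]
finger_gap: 0.0003
gripper_force: 0.0
wrist 1118 cap z 0.0474 
top 119 cap z 0.0471 
scene 74 cap z 0.0473 
round 331 [0.4593 0.2095 0.0443]
square 583 [0.6047 0.1517 0.0475]
long 313 [ 0.4199 -0.2138  0.047 ]
small 242 [ 0.6508 -0.1533  0.0526]
15.25
```

View pics/end.png

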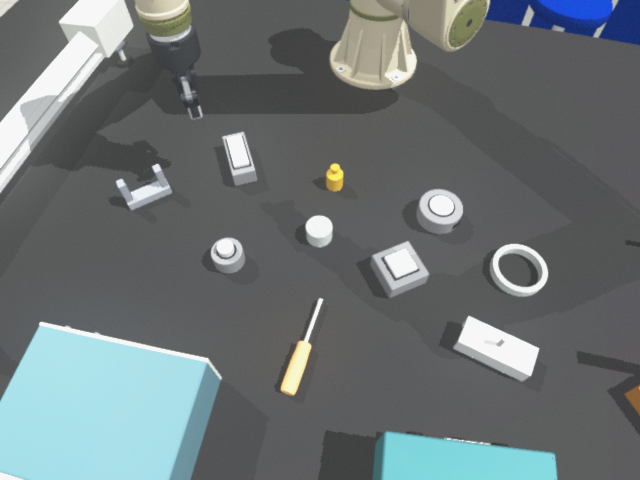

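The final view shows the round (441,205), square (402,263) and long (238,152) caps down. The small cap (225,248) is still up, nothing has been displaced, and the arm is clear.

```bash
python3 -c "
from rig import workorder
print(workorder.finish_job())"
```

```text
the job is handed in; nothing more can be done
None
```

I pressed the round, square and long caps in that order (about 12, 8 and 8 mm down by camera), left the small cap up, saw nothing displaced, and handed the job in; no verdict was returned.

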